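# Put the bathroom tumbler stack right

### The arm

A 6-joint arm with a two-finger parallel gripper is mounted at the origin on the work surface. World frame = base frame: x ahead of the robot, y to its left, z up, the work surface at z = 0. Lengths are in m, angles in rad, forces in N, time in s.
With the tool pointing down it reaches from about 0.375 to 0.9 m from the base axis. Payload 3.1 kg.
Tool frame: the origin (TCP) lies midway between the tips of the shut fingers; the grasp point (between the pads) lies 19 mm behind it; z points along the fingers, y is the line along which they close (so a half turn about z gives the same grasp; the last joint's range is limited). The gripper opens to 85 mm and grips with 20 to 120 N. Pads are 22 mm wide; open, the fingers measure 114 mm over their backs; the gripper's body (76 mm by 85 mm) begins 54 mm behind the grasp point. The pads swing forward as they close: fully open they stand 13 mm farther back than shut.
Start: joints at [1.155, 0.527, 1.433, -0, 1.181, -0.178], TCP at [0.147, 0.607, 0.231] pointing down, gripper open.
Joint ranges: [-3.08, 3.08], [-0.75, 2.2], [0.22, 2.44], [-1.43, 4.57], [0, 2.65], [-2.85, 2.85]. Speed limits (rad/s): [2.79, 2.79, 3.14, 3.14, 3.14, 3.14].

### API

Orientations are given as a unit quaternion [x, y, z, w].
In Python, from station import manip gives the robot as it stands. The module is installed in compiled form; this text tells all that it offers.
- The arm moves only by the tool apply_moves, never from a script. Its arguments are lists of equal length, an entry for each row: "claw": the gripper's target within -1 to 1 (fully open at 1, half-way at 0, shut at -1); "travel": the shift along the tool's x, y, z scaled (see below), a list of three; "turn": the turn, a rotation vector about the tool's x, y, z scaled (see below), a list of three. In form: {"claw": [claw, ...], "travel": [[dx, dy, dz], ...], "turn": [[rx, ry, rz], ...]}. A call has 1 to 5 rows; each row is the pose to reach, as a shift and turn from the pose commanded when the call began, along the tool's axes at that moment, turning the shorter way round; what a row does not reach only later rows make up. The controller multiplies each number of a shift by 800 mm and each number of a turn by 180 degrees. A row lasts 1/12 s, in which the tool goes at most 41.7 mm and 7.16 degrees, less where a joint would pass 70% of its speed; a pose out of reach is approached as far as the arm can. A call with a number of a shift or a turn outside -1 to 1 is refused whole. A call with a gripper value outside its range is refused whole. The fingers move at their own pace and stop on an object; "newtons" is the grip in N (left out, the last holds). Time passes only in rows, so rows that repeat a pose let the fingers close. It gives the time, the measured TCP pose, the force, the opening and the grip force at its end, in the units of the state.
- manip.sense(): the state, without advancing time (a new reading comes with each control period).
- manip.snapshot(name): name is "side" or "top" or "wrist"; returns a dict with "pixels" (480x640x3 uint8, red, green, blue), "depth" (480x640 float32, m along the optical axis (not along the pixel's ray), 0 where there is no reading), "intrinsics" (3x3 intrinsics, pixels), "k1" (the pictures are not rectified: a ray, as slopes to the right and down, at radius r is drawn at 1 + k1 r^2 times it, then the intrinsics apply), "R" (3x3) and "t" (3): a world point X has camera coordinates R X + t. Camera axes: x right, y down, z forward; pixel columns grow to the right and rows downward; lengths in m; the calibration is good to about 2 mm. A picture is of the moment at which its call begins.
- manip.sign_off(): hands the job in; it is judged then, once.
The state is a dict: "t": time; "q": joint angles; "qd": joint speeds; "tau": joint torques, N m; "tcp_pos": TCP position; "tool_rot": TCP orientation; "force": force on the tool from outside, world axes, zero at the start; "ft_torque": the same for the moment, N m; "finger_gap": opening from 0.0 (shut) to 1.0 (fully open); "gripper_force": force on a finger pad.
Only numpy, scipy, OpenCV 4.12 (cv2) and the standard library are available. Lean on these libraries where they do the work, as an engineer would, in place of code of your own. Each camera call takes 0.05 s, during which the arm holds its last target. There are 200 camera calls.

### The job

Someone has perched the straight-sided white ceramic tumbler on the aqua stacking tumbler on the tray, where it does not nest: take it off and set it down gently, upright and well centred, on the round stone coaster. Then nest the two other round aqua stacking tumblers fully home in the one on the tray, so that the three make one upright stack in the tray. The square aqua beaker does not nest either: leave it where it stands, and do not shift the toothbrush, hairbrush or compact mirror.

Things in the scene. Friction and masses are not known exactly. Their poses are not given: they have to be found in the camera images.
- tray: fixed low wooden tray on the counter, 140 x 200 mm (its x, y) and 14 mm high with a 6 mm wide rim; inner floor 6 mm above the counter. Origin: centre of the underside.
- tumbler_a: round pale aqua plastic stacking tumbler, loose in the tray, the ceramic one perched on its rim. 100 mm tall, mouth 64 mm outside, 60 inside; heavy foot 45 mm across, widening to 55 mm at 53 mm up; there a short shoulder widens it to 62 mm; the collar above (60 to 100 mm up) is 62 to 64 mm across, nearly straight: grip there. Origin: centre of the underside, z up.
- tumbler_b: loose pale aqua glossy plastic stacking tumbler, 90 g, same shape as tumbler_a, standing empty on the counter. Nested fully home, its shoulder rests on the rim of the one below and its foot is about 42.5 mm higher than the foot of that one, so its top 42 mm (the collar) still show. Origin: centre of the underside, z up.
- tumbler_c: loose pale aqua glossy plastic stacking tumbler, 90 g, same shape as tumbler_a, standing empty on the counter. Nested fully home, its shoulder rests on the rim of the one below and its foot is about 42.5 mm higher than the foot of that one, so its top 42 mm (the collar) still show. Origin: centre of the underside, z up.
- ceramic: white ceramic tumbler with straight sides, 66 mm across and 95 mm tall, wall 4.5 mm, about 220 g; it is wider than the mouth of a stacking tumbler and so sits on top of tumbler_a's rim, not in it. Origin: centre of the underside, z up through the mouth.
- coaster: fixed round beige stone coaster, 104 mm across and 9 mm thick, flat on the counter. Origin: centre of its underside.
- square_beaker: straight-sided square beaker of the same aqua plastic, 62 x 62 mm, 100 mm tall, open at the top; it does not nest with anything. Loose, stands on the counter among the tumblers. Origin: centre of the underside.
- toothbrush: pink toothbrush lying on the counter, 182 mm long along its x, 18 mm high, loose. Origin: on the counter near the middle of its length.
- hairbrush: wooden hairbrush lying bristles up, 200 mm long along its x (handle towards -x, 64 mm wide head towards +x), 33 mm high, loose. Origin: on the counter at the middle of its length.
- compact: round rose-coloured compact mirror, 82 mm across, lying on the counter with its hinged flap open and standing up to 95 mm high on its +x side, loose. Origin: centre of the underside of its lower half.
Not all that is in view belongs to the job. Leave any orange or yellow look-alike of the tumbler_b alone. Several things look just like the tray: the one meant starts farthest from the robot's base.

How it is judged:
At the end, for the whole second after the job is handed in: The ceramic tumbler stands within 22 mm of the coaster's centre. The round aqua tumblers stand in the tray as one stack, tumbler_a lowest, the other two in either order, nested home (feet 37 to 46.5 mm apart, axes within 6 mm). All within 0.08 rad of upright, at rest, released (horizontal distance between ceramic and coaster below 0.022 m and z of ceramic in the frame of coaster between 0.005 and 0.013 m and z of tumbler_a in the frame of tray between 0.002 and 0.01 m and x of tumbler_a in the frame of tray between -0.06 and 0.06 m and y of tumbler_a in the frame of tray between -0.09 and 0.09 m and angle between each of tumbler_a, tumbler_b, tumbler_c, ceramic's own z axis and vertical below 0.08 rad and linear speed of each of tumbler_a, tumbler_b, tumbler_c, ceramic below 0.02 m/s and ((horizontal distance between tumbler_b and tumbler_a below 0.006 m and z of tumbler_b in the frame of tumbler_a between 0.037 and 0.0465 m and horizontal distance between tumbler_c and tumbler_b below 0.006 m and z of tumbler_c in the frame of tumbler_b between 0.037 and 0.0465 m) or (horizontal distance between tumbler_c and tumbler_a below 0.006 m and z of tumbler_c in the frame of tumbler_a between 0.037 and 0.0465 m and horizontal distance between tumbler_b and tumbler_c below 0.006 m and z of tumbler_b in the frame of tumbler_c between 0.037 and 0.0465 m))); the robot touches nothing.
It fails at once if the square beaker is shifted by more than 20 mm (distance of square_beaker from where it was at the start of the episode above 0.02 m).
It fails at once if the toothbrush, hairbrush or compact mirror is shifted by more than 20 mm (distance of any of toothbrush, hairbrush, compact from where it was at the start of the episode above 0.02 m).
It fails at once if the ceramic tumbler hits the coaster hard (over 60 N) (contact force between ceramic and coaster above 60 N).
It fails at once if the ceramic tumbler is dropped: it falls free at over 0.4 m/s, let go well above what it lands on (linear speed of ceramic above 0.4 m/s and not (contact force between ceramic and the fingers above 0.2 N)).
It also fails if it takes over 72 s, if anything falls off the work surface, if the arm or the gripper's body presses on something with over 40 N, if the wrist force passes 120 N, or if a joint passes its speed limit or range.

## Working session

There is one attempt and no reset: what is moved stays moved. The work goes in short steps, Python scripts to look and compute and a tool call to move; the robot and the scene stay as the last step left them, time stands still between calls to the robot, and variables do not carry over. Pictures are saved under pics/ and viewed, at most 10 in all, crops included, and the job is handed in when it is done.

Besides the shell and the picture viewer there is one more tool, called after "Request:" by a JSON object that holds its "method" and its "body", one argument or row to a line. apply_moves: Moves the arm, as the interface text tells. Shifts and turns lie within -1 to 1; 1 stands for 800 mm of shift or 180 degrees of turn. Its arguments: {"type":"object","properties":{"claw":{"type":"array","items":{"type":"number"}},"travel":{"type":"array","items":{"type":"array","items":{"type":"number"}}},"turn":{"type":"array","items":{"type":"array","items":{"type":"number"}}},"newtons":{"type":"number"}},"required":["claw","travel","turn"]}

```bash
mkdir -p pics
cat > h.py <<'E'
import numpy as np, cv2
from station import manip
def snap(n,save=None):
    s=manip.snapshot(n)
    if save: cv2.imwrite('pics/'+save,s['pixels'][:,:,::-1])
    return s
def cloud(s):
    K=s['intrinsics'];k=s['k1'];v,u=np.mgrid[0:480,0:640]
    dx=(u-K[0,2])/K[0,0];dy=(v-K[1,2])/K[1,1]
    x,y=dx.copy(),dy.copy()
    for _ in range(10):
        f=1+k*(x*x+y*y);x=dx/f;y=dy/f
    d=s['depth'];P=np.stack([x*d,y*d,d],-1)
    P=(P-s['t'])@s['R'];P[d==0]=np.nan
    return P
E
python3 - <<'E'
from h import *
for n in('top','side'):
    s=snap(n,n+'1.png');np.save(n+'.npy',cloud(s));np.save(n+'_rgb.npy',s['pixels'])
print(manip.sense())
E
```

```text
{'t': 0.1, 'q': array([ 1.15452549e+00,  5.28359376e-01,  1.43380258e+00, -1.42352107e-05,
        1.18139202e+00, -1.78509173e-01]), 'qd': array([-1.17433861e-04, -1.51054782e-03, -4.24367411e-03, -6.59417315e-04,
       -9.61323134e-05,  1.50565468e-03]), 'tau': array([-3.57013660e-04, -4.43304527e+01, -1.78585446e+01, -2.43042095e-04,
        3.93064329e-03, -5.97894385e-06]), 'tcp_pos': array([0.14691624, 0.60681242, 0.23043093]), 'tool_rot': array([ 1.18598264e-01,  9.92941836e-01, -9.39541383e-04, -2.81065236e-04]), 'force': array([-0.60597505, -0.15998464,  0.00250341]), 'ft_torque': array([-0.00883043, -0.0317518 , -0.00029066]), 'gripper_force': 0.0, 'finger_gap': 0.9999873818245059}
```

View pics/top1.png

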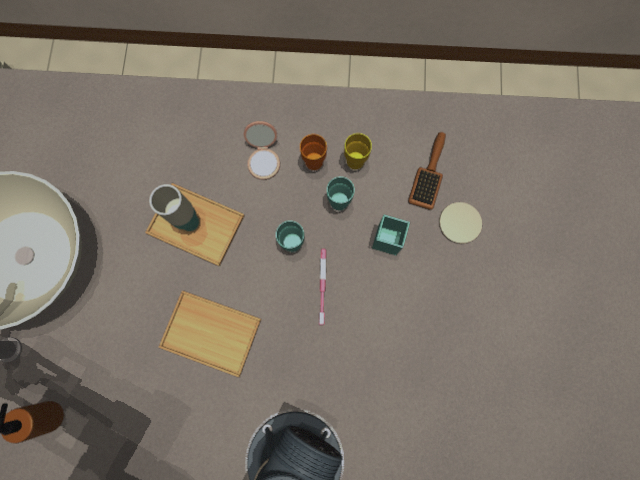

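View pics/side1.png

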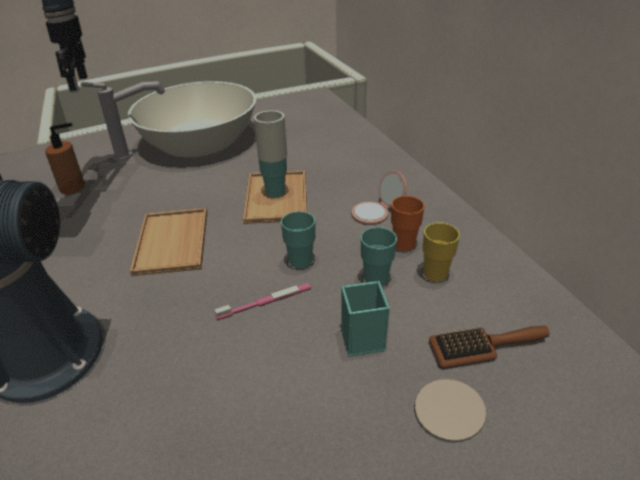

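The top view shows the ceramic cup at (167,197) on the far tray at (195,225), aqua rounds at (291,236) and (340,193), the square beaker at (391,234), the coaster at (461,223), and the compact at (262,150). The side view agrees.

```bash
cat > fit.py <<'E'
from h import *
from scipy.optimize import least_squares
def circ(p):
    c=cv2.minEnclosingCircle(p.astype(np.float32))
    r=least_squares(lambda q:np.hypot(p[:,0]-q[0],p[:,1]-q[1])-q[2],[*c[0],c[1]],loss='soft_l1',f_scale=.002).x
    return np.round(c[0],4),round(c[1],4),r.round(4)
E
python3 - <<'E'
from fit import *
for n in('top','side'):
    P=np.load(n+'.npy')
    s={'top':dict(base=(295,460),tray=(215,245),coaster=(461,223),counter=(420,300)),'side':dict(tray=(290,205),coaster=(450,410),counter=(250,370))}[n]
    for k,(u,v) in s.items(): print(n,k,P[v,u].round(4))
P=np.load('top.npy')
def reg(name,c,zmin,zmax,r=.06):
    m=np.isfinite(P[...,2])&(np.hypot(P[...,0]-c[0],P[...,1]-c[1])<r)&(P[...,2]>zmin)&(P[...,2]<zmax)
    p=P[m]; print(name,len(p), p[:,2].max().round(4) if len(p) else '', *(circ(p[:,:2]) if len(p)>5 else ''))
    return p
def at(u,v):return P[v-14:v+15,u-14:u+15].reshape(-1,3)
for k,(u,v) in dict(b=(291,236),c=(340,193),sq=(391,234),cer=(167,197),org=(313,150),yel=(357,150),coaster=(461,223),compact=(262,150),hb=(426,180),tb=(322,285)).items():
    p=at(u,v);p=p[np.isfinite(p[:,2])];z=np.percentile(p[:,2],99);t=p[p[:,2]>z-.006].mean(0)
    print(k,'zmax',z.round(4),t.round(3))
    if k in('b','c','cer','org','yel','coaster','sq'): reg(k,t[:2],z-(.005 if k!='coaster' else .004),z+.01)
for n,u,v in (('compact',262,150),('hb',428,170),('tb',322,287)):
    p=P[v-45:v+46,u-25:u+26].reshape(-1,3);p=p[p[:,2]>.007]; print(n,p.min(0).round(3),p.max(0).round(3))
# tray
p=P[175:270,140:250].reshape(-1,3);p=p[(p[:,2]>.003)&(p[:,2]<.02)]
print('tray',cv2.minAreaRect(p[:,:2].astype(np.float32)*1000))
E
```

```text
top base [ 0.0761 -0.0161  0.3225]
top tray [0.4737 0.2265 0.0045]
top coaster [ 0.5641 -0.3697  0.0065]
top counter [ 0.3707 -0.2737  0.0027]
side tray [0.5406 0.2301 0.0071]
side coaster [ 0.5628 -0.37    0.0119]
side counter [ 0.3231 -0.1725  0.001 ]
b zmax 0.102 [0.488 0.037 0.1  ]
b 92 0.1057 [0.4917 0.0386] 0.0323 [0.4919 0.0389 0.0307]
c zmax 0.1023 [ 0.596 -0.07   0.1  ]
c 87 0.1053 [ 0.6027 -0.0691] 0.0321 [ 0.6025 -0.069   0.0307]
sq zmax 0.1035 [ 0.499 -0.186  0.101]
sq 165 0.1055 [ 0.5135 -0.1918] 0.042 [ 0.5133 -0.1911  0.0326]
cer zmax 0.204 [0.536 0.284 0.201]
cer 204 0.2056 [0.527  0.2913] 0.0339 [0.527  0.2907 0.0311]
org zmax 0.1028 [ 0.699 -0.     0.1  ]
org 78 0.1041 [ 0.7045 -0.001 ] 0.0329 [ 7.038e-01 -1.000e-04  3.060e-02]
yel zmax 0.1027 [ 0.702 -0.104  0.1  ]
yel 83 0.1051 [ 0.7118 -0.1042] 0.0322 [ 0.7118 -0.1043  0.0307]
coaster zmax 0.0144 [ 0.563 -0.369  0.011]
coaster 516 0.0161 [ 0.5658 -0.3667] 0.0516 [ 0.566  -0.3655  0.0367]
compact zmax 0.0469 [0.744 0.139 0.044]
hb zmax 0.0329 [ 0.656 -0.28   0.031]
tb zmax 0.0143 [ 0.399 -0.04   0.011]
compact [0.648 0.064 0.007] [0.81  0.175 0.087]
hb [ 0.58  -0.35   0.007] [ 0.796 -0.24   0.035]
tb [ 0.3   -0.049  0.007] [0.492 0.027 0.104]
tray ((530.7003784179688, 285.783203125), (239.3223114013672, 279.7105407714844), 3.5297226905822754)
```

```bash
cat > go.py <<'E'
import sys
from h import *
from scipy.spatial.transform import Rotation as R
s=manip.sense();p=s['tcp_pos'];r=R.from_quat(s['tool_rot'])
print('t',s['t'],'tcp',p.round(4),'rot',s['tool_rot'].round(4),'gap',round(s['finger_gap'],3),'F',s['force'].round(2),s['gripper_force'])
for a in sys.argv[1:]:
    q=np.array([float(v) for v in a.split(',')]);d=r.inv().apply(q-p)/.8
    print(a,'travel',d.round(4),'rows',np.ceil(np.linalg.norm(q-p)/.0417));p=q
E
python3 go.py .527,.291,.25 .527,.291,.147 .527,.291,.22 .566,-.366,.22 .566,-.366,.055
```

```text
t 0.1 tcp [0.1469 0.6068 0.2304] rot [ 1.186e-01  9.929e-01 -9.000e-04 -3.000e-04] gap 1.0 F [-0.61 -0.16  0.  ] 0.0
.527,.291,.25 travel [-0.5547 -0.2718 -0.0241] rows 12.0
.527,.291,.147 travel [-0.      0.0002  0.1287] rows 3.0
.527,.291,.22 travel [ 0.     -0.0002 -0.0912] rows 2.0
.566,-.366,.22 travel [-0.2408 -0.7867  0.0014] rows 16.0
.566,-.366,.055 travel [-1.000e-04  4.000e-04  2.062e-01] rows 4.0
```

Request:
{"method": "apply_moves", "body": {
  "claw": [1,1,1,1,1],
  "travel": [
    [-0.185,-0.0906,-0.008],
    [-0.185,-0.0906,-0.008],
    [-0.185,-0.0906,-0.008],
    [-0.185,-0.0906,-0.008],
    [-0.185,-0.0906,-0.008]
  ],
  "turn": [
    [0,0,0],
    [0,0,0],
    [0,0,0],
    [0,0,0],
    [0,0,0]
  ],
  "newtons": 40
}}

```text
t: 0.52
tcp_pos: [0.2791, 0.4981, 0.2376]
tool_rot: [0.122, 0.993, -0.001, 0.001]
force: [-0.8, 0.6, -0.9]
finger_gap: 1.0
gripper_force: 0.0
```

Request:
{"method": "apply_moves", "body": {
  "claw": [1,1,1,1,1],
  "travel": [
    [-0.185,-0.0906,-0.008],
    [-0.185,-0.0906,-0.008],
    [-0.185,-0.0906,-0.008],
    [-0.185,-0.0906,-0.008],
    [-0.185,-0.0906,-0.008]
  ],
  "turn": [
    [0,0,0],
    [0,0,0],
    [0,0,0],
    [0,0,0],
    [0,0,0]
  ]
}}

```text
t: 0.93
tcp_pos: [0.4066, 0.3931, 0.2442]
tool_rot: [0.122, 0.993, -0.0, 0.002]
force: [0.6, 0.7, -0.1]
finger_gap: 1.001
gripper_force: 0.0
```

Request:
{"method": "apply_moves", "body": {
  "claw": [1,1,1,1,1],
  "travel": [
    [-0.185,-0.0906,-0.008],
    [-0.185,-0.0906,-0.008],
    [-0.185,-0.0906,-0.008],
    [-0.185,-0.0906,-0.008],
    [-0.185,-0.0906,-0.008]
  ],
  "turn": [
    [0,0,0],
    [0,0,0],
    [0,0,0],
    [0,0,0],
    [0,0,0]
  ]
}}

```text
t: 1.35
tcp_pos: [0.5337, 0.2875, 0.2506]
tool_rot: [0.122, 0.993, -0.0, 0.003]
force: [-0.5, 0.6, 1.0]
finger_gap: 1.001
gripper_force: 0.0
```

```bash
python3 go.py .527,.291,.25 .527,.291,.147; python3 -c "
from h import *
snap('wrist','w1.png')"
```

```text
t 1.35 tcp [0.5337 0.2875 0.2506] rot [ 1.216e-01  9.926e-01 -3.000e-04  2.800e-03] gap 1.001 F [-0.5   0.65  0.97] 0.0
.527,.291,.25 travel [0.0091 0.0022 0.0007] rows 1.0
.527,.291,.147 travel [0.0007 0.     0.1287] rows 3.0
```

View pics/w1.png

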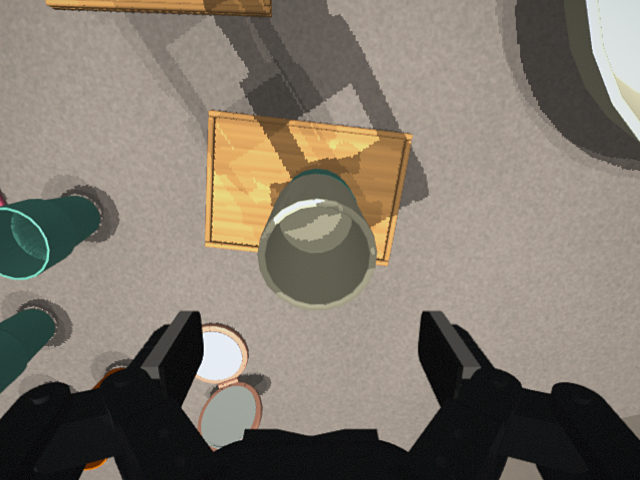

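The wrist view shows the ceramic cup's rim centred at about (317,253), laterally midway between the fingers.

```bash
python3 - <<'E'
from fit import *
s=snap('wrist');P=cloud(s);p=P.reshape(-1,3)
m=(p[:,2]>.193)&(p[:,2]<.21)&(np.hypot(p[:,0]-.527,p[:,1]-.291)<.06)
print(circ(p[m,:2]),p[m,2].max())
E
python3 go.py .527,.291,.25 .527,.291,.147
```

```text
(array([0.5267, 0.2942]), 0.0333, array([0.5257, 0.2947, 0.0302])) 0.20268502318004775
t 1.45 tcp [0.528  0.2907 0.2499] rot [ 1.201e-01  9.928e-01  0.000e+00 -7.000e-04] gap 1.003 F [-1.04  0.56 -0.33] 0.0
.527,.291,.25 travel [ 0.0013 -0.     -0.0002] rows 1.0
.527,.291,.147 travel [-0.0002  0.      0.1287] rows 3.0
```

Request:
{"method": "apply_moves", "body": {
  "claw": [1,1,1,1,1],
  "travel": [
    [0.001,0.002,0.04],
    [0.001,0.002,0.08],
    [0.001,0.002,0.115],
    [0.001,0.002,0.128],
    [0.001,0.002,0.128]
  ],
  "turn": [
    [0,0,0],
    [0,0,0],
    [0,0,0],
    [0,0,0],
    [0,0,0]
  ]
}}

```text
t: 1.87
tcp_pos: [0.5234, 0.2937, 0.1451]
tool_rot: [0.118, 0.993, -0.002, -0.004]
force: [0.6, 0.1, 0.3]
finger_gap: 1.004
gripper_force: 0.0
```

Request:
{"method": "apply_moves", "body": {
  "claw": [0.7,0.6,0.5,0.3,0.1],
  "travel": [
    [0,0,0],
    [0,0,0],
    [0,0,0],
    [0,0,0],
    [0,0,0]
  ],
  "turn": [
    [0,0,0],
    [0,0,0],
    [0,0,0],
    [0,0,0],
    [0,0,0]
  ]
}}

```text
t: 2.28
tcp_pos: [0.5285, 0.2941, 0.1503]
tool_rot: [0.119, 0.993, 0.001, 0.002]
force: [-0.1, 0.7, 5.2]
finger_gap: 0.765
gripper_force: 45.0
```

Request:
{"method": "apply_moves", "body": {
  "claw": [0,0,0,0,0],
  "travel": [
    [0,0,0],
    [0,0,0],
    [0,0,0],
    [0,0,0],
    [0,0,0]
  ],
  "turn": [
    [0,0,0],
    [0,0,0],
    [0,0,0],
    [0,0,0],
    [0,0,0]
  ]
}}

```text
t: 2.7
tcp_pos: [0.5286, 0.2941, 0.1503]
tool_rot: [0.119, 0.993, 0.001, 0.002]
force: [-0.3, 1.3, 6.7]
finger_gap: 0.766
gripper_force: 45.0
```

```bash
python3 go.py .527,.292,.22 .566,-.366,.22
```

```text
t 2.7 tcp [0.5286 0.2941 0.1503] rot [0.1189 0.9929 0.0014 0.002 ] gap 0.766 F [-0.35  1.29  6.67] 44.98954648151994
.527,.292,.22 travel [ 0.001  -0.0027 -0.0872] rows 2.0
.566,-.366,.22 travel [-0.2415 -0.7878 -0.0017] rows 16.0
```

Request:
{"method": "apply_moves", "body": {
  "claw": [0,0,0,0,0],
  "travel": [
    [0,0,-0.02],
    [0,0,-0.05],
    [0,0,-0.085],
    [0,0,-0.09],
    [0,0,-0.09]
  ],
  "turn": [
    [0,0,0],
    [0,0,0],
    [0,0,0],
    [0,0,0],
    [0,0,0]
  ]
}}

```text
t: 3.12
tcp_pos: [0.5283, 0.2935, 0.2221]
tool_rot: [0.119, 0.993, 0.001, 0.002]
force: [-0.3, 0.2, -2.9]
finger_gap: 0.765
gripper_force: 45.4
```

Request:
{"method": "apply_moves", "body": {
  "claw": [0,0,0,0,0],
  "travel": [
    [-0.013,-0.039,0],
    [-0.025,-0.08,0],
    [-0.038,-0.12,0],
    [-0.05,-0.16,0],
    [-0.06,-0.197,0]
  ],
  "turn": [
    [0,0,0],
    [0,0,0],
    [0,0,0],
    [0,0,0],
    [0,0,0]
  ]
}}

```text
t: 3.53
tcp_pos: [0.5352, 0.1269, 0.2181]
tool_rot: [0.119, 0.993, -0.0, -0.002]
force: [0.3, -0.6, -1.4]
finger_gap: 0.766
gripper_force: 45.7
```

Request:
{"method": "apply_moves", "body": {
  "claw": [0,0,0,0,0],
  "travel": [
    [-0.013,-0.039,0],
    [-0.025,-0.08,0],
    [-0.038,-0.12,0],
    [-0.05,-0.16,0],
    [-0.06,-0.197,0]
  ],
  "turn": [
    [0,0,0],
    [0,0,0],
    [0,0,0],
    [0,0,0],
    [0,0,0]
  ]
}}

```text
t: 3.95
tcp_pos: [0.5448, -0.0375, 0.2181]
tool_rot: [0.119, 0.993, 0.0, -0.002]
force: [0.4, -0.3, -2.1]
finger_gap: 0.771
gripper_force: 45.7
```

```bash
python3 go.py .566,-.366,.22;  python3 -c "
from h import *
snap('side','s2.png')"
```

```text
t 3.95 tcp [ 0.5448 -0.0375  0.2181] rot [ 1.189e-01  9.929e-01  1.000e-04 -1.800e-03] gap 0.771 F [ 0.38 -0.35 -2.09] 45.65578669309616
.566,-.366,.22 travel [-0.1227 -0.3928 -0.0027] rows 8.0
```

View pics/s2.png

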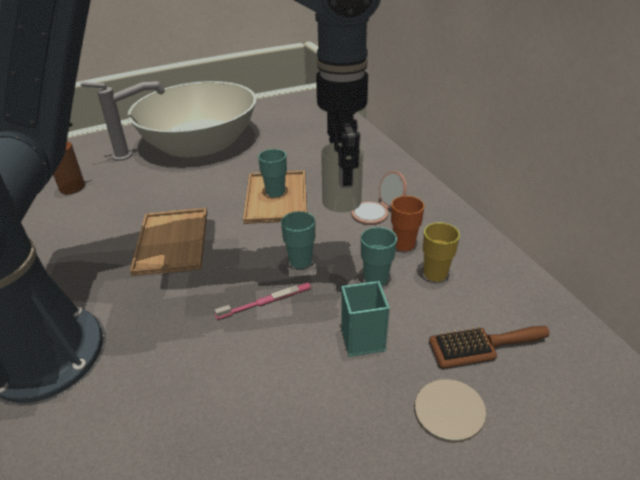

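The cup hangs upright in the gripper at (342,178). tumbler_a stands alone on its tray at (273,175).

Request:
{"method": "apply_moves", "body": {
  "claw": [0,0,0,0,0],
  "travel": [
    [-0.013,-0.039,0],
    [-0.025,-0.08,0],
    [-0.038,-0.12,0],
    [-0.05,-0.16,0],
    [-0.061,-0.197,0]
  ],
  "turn": [
    [0,0,0],
    [0,0,0],
    [0,0,0],
    [0,0,0],
    [0,0,0]
  ]
}}

```text
t: 4.42
tcp_pos: [0.5552, -0.2016, 0.218]
tool_rot: [0.119, 0.993, 0.001, -0.002]
force: [0.8, 0.1, -1.6]
finger_gap: 0.769
gripper_force: 46.0
```

Request:
{"method": "apply_moves", "body": {
  "claw": [0,0,0,0,0],
  "travel": [
    [-0.013,-0.039,0],
    [-0.025,-0.08,0],
    [-0.038,-0.12,0],
    [-0.05,-0.16,0],
    [-0.061,-0.192,0]
  ],
  "turn": [
    [0,0,0],
    [0,0,0],
    [0,0,0],
    [0,0,0],
    [0,0,0]
  ]
}}

```text
t: 4.83
tcp_pos: [0.5664, -0.363, 0.2176]
tool_rot: [0.119, 0.993, 0.001, -0.002]
force: [0.2, 0.2, -2.2]
finger_gap: 0.768
gripper_force: 46.0
```

Request:
{"method": "apply_moves", "body": {
  "claw": [0,0],
  "travel": [
    [0,0,0],
    [0,0,0]
  ],
  "turn": [
    [0,0,0],
    [0,0,0]
  ]
}}

```text
t: 5.0
tcp_pos: [0.5664, -0.362, 0.2174]
tool_rot: [0.12, 0.993, 0.001, -0.002]
force: [-0.1, 0.3, -1.7]
finger_gap: 0.771
gripper_force: 46.1
```

```bash
python3 - <<'E'
from fit import *
s=snap('side');P=cloud(s).reshape(-1,3);c=s['pixels'].reshape(-1,3)
m=(np.hypot(P[:,0]-.566,P[:,1]+.366)<.06)&(P[:,2]>.08)
p=P[m];print('cup bottom z',np.nanpercentile(p[:,2],[0,1,3,6]).round(4))
s=snap('top');P=cloud(s).reshape(-1,3)
for n,c,z0,z1 in(('a',(.527,.292),.098,.115),('b',(.492,.039),.097,.11),('c',(.602,-.069),.097,.11),('cer',(.566,-.366),.19,.28)):
    m=(np.hypot(P[:,0]-c[0],P[:,1]-c[1])<.06)&(P[:,2]>z0)&(P[:,2]<z1)
    print(n,m.sum(),P[m,2].max() if m.any() else 0, circ(P[m,:2]) if m.sum()>5 else '')
E
python3 go.py .566,-.366,.22 .566,-.366,.07
```

```text
cup bottom z [0.1738 0.1829 0.1978 0.2207]
a 153 0.11219180508859143 (array([0.527, 0.292]), 0.0322, array([0.5269, 0.2919, 0.0306]))
b 0 0 
c 0 0 
cer 0 0 
t 5.1 tcp [ 0.5666 -0.3596  0.2181] rot [ 0.1186  0.9929  0.0015 -0.0018] gap 0.77 F [-0.1  0.6 -2.1] 46.13278102129698
.566,-.366,.22 travel [-0.0011 -0.008  -0.0024] rows 1.0
.566,-.366,.07 travel [-0.0007 -0.0005  0.1875] rows 4.0
```

Request:
{"method": "apply_moves", "body": {
  "claw": [0,0,0,0,0],
  "travel": [
    [-0.001,-0.007,0.04],
    [-0.001,-0.007,0.085],
    [-0.001,-0.007,0.13],
    [-0.001,-0.007,0.16],
    [-0.001,-0.007,0.175]
  ],
  "turn": [
    [0,0,0],
    [0,0,0],
    [0,0,0],
    [0,0,0],
    [0,0,0]
  ]
}}

```text
t: 5.52
tcp_pos: [0.5648, -0.3626, 0.0756]
tool_rot: [0.118, 0.993, 0.003, -0.004]
force: [-0.3, 0.2, -1.6]
finger_gap: 0.769
gripper_force: 46.1
```

Request:
{"method": "apply_moves", "body": {
  "claw": [0,0,0,0,0],
  "travel": [
    [0,0,0.005],
    [0,0,0.01],
    [0,0,0.015],
    [0,0,0.018],
    [0,0,0.018]
  ],
  "turn": [
    [0,0,0],
    [0,0,0],
    [0,0,0],
    [0,0,0],
    [0,0,0]
  ]
}}

```text
t: 5.93
tcp_pos: [0.5677, -0.3672, 0.0668]
tool_rot: [0.119, 0.993, -0.001, 0.001]
force: [-0.3, -0.4, -1.6]
finger_gap: 0.77
gripper_force: 46.1
```

```bash
python3 go.py .566,-.366,.054
```

```text
t 5.9333 tcp [ 0.5677 -0.3672  0.0668] rot [ 1.186e-01  9.929e-01 -6.000e-04  8.000e-04] gap 0.77 F [-0.34 -0.38 -1.6 ] 46.11484318971634
.566,-.366,.054 travel [0.0024 0.0009 0.016 ] rows 1.0
```

Now slowly, 1.6 mm per row.

Request:
{"method": "apply_moves", "body": {
  "claw": [0,0,0,0,0],
  "travel": [
    [0.001,0,0.002],
    [0.001,0,0.004],
    [0.001,0,0.006],
    [0.001,0,0.008],
    [0.001,0,0.01]
  ],
  "turn": [
    [0,0,0],
    [0,0,0],
    [0,0,0],
    [0,0,0],
    [0,0,0]
  ]
}}

```text
t: 6.35
tcp_pos: [0.5663, -0.3667, 0.0577]
tool_rot: [0.119, 0.993, -0.0, 0.0]
force: [-0.9, 0.0, -2.0]
finger_gap: 0.765
gripper_force: 46.1
```

Request:
{"method": "apply_moves", "body": {
  "claw": [0,0,0,0,0],
  "travel": [
    [0,0,0.001],
    [0,0,0.002],
    [0,0,0.003],
    [0,0,0.004],
    [0,0,0.004]
  ],
  "turn": [
    [0,0,0],
    [0,0,0],
    [0,0,0],
    [0,0,0],
    [0,0,0]
  ]
}}

```text
t: 6.77
tcp_pos: [0.5663, -0.3665, 0.0543]
tool_rot: [0.119, 0.993, 0.0, -0.0]
force: [0.1, 0.6, -2.6]
finger_gap: 0.773
gripper_force: 46.1
```

```bash
python3 go.py .566,-.366,.054
```

```text
t 6.7667 tcp [ 0.5663 -0.3665  0.0543] rot [ 1.186e-01  9.929e-01  1.000e-04 -1.000e-04] gap 0.773 F [ 0.09  0.64 -2.63] 46.11912712454796
.566,-.366,.054 travel [0.0005 0.0006 0.0004] rows 1.0
```

Request:
{"method": "apply_moves", "body": {
  "claw": [0,0,0,0,0],
  "travel": [
    [0,0,0.001],
    [0,0,0.002],
    [0,0,0.003],
    [0,0,0.003],
    [0,0,0.003]
  ],
  "turn": [
    [0,0,0],
    [0,0,0],
    [0,0,0],
    [0,0,0],
    [0,0,0]
  ]
}}

```text
t: 7.18
tcp_pos: [0.5665, -0.3667, 0.0535]
tool_rot: [0.119, 0.993, -0.0, 0.0]
force: [-1.5, 2.0, 5.7]
finger_gap: 0.773
gripper_force: 46.4
```

Contact (+8 N). Release and retreat.

Request:
{"method": "apply_moves", "body": {
  "claw": [0.56,0.6,0.7,0.8,1],
  "travel": [
    [0,0,0],
    [0,0,0],
    [0,0,0],
    [0,0,0],
    [0,0,0]
  ],
  "turn": [
    [0,0,0],
    [0,0,0],
    [0,0,0],
    [0,0,0],
    [0,0,0]
  ]
}}

```text
t: 7.6
tcp_pos: [0.5664, -0.3666, 0.0519]
tool_rot: [0.119, 0.993, 0.0, -0.0]
force: [0.1, -0.3, 0.1]
finger_gap: 0.993
gripper_force: 0.0
```

Request:
{"method": "apply_moves", "body": {
  "claw": [1,1,1,1,1],
  "travel": [
    [0,0,0],
    [0,0,-0.02],
    [0,0,-0.05],
    [0,0,-0.09],
    [0,0,-0.13]
  ],
  "turn": [
    [0,0,0],
    [0,0,0],
    [0,0,0],
    [0,0,0],
    [0,0,0]
  ]
}}

```text
t: 8.02
tcp_pos: [0.5657, -0.3661, 0.1561]
tool_rot: [0.119, 0.993, 0.001, -0.001]
force: [0.6, -0.1, -0.1]
finger_gap: 1.0
gripper_force: 0.0
```

```bash
python3 go.py .6025,-.069,.16 .6025,-.069,.06 .6025,-.069,.2 .527,.292,.225
```

```text
t 8.0167 tcp [ 0.5657 -0.3661  0.1561] rot [ 1.186e-01  9.929e-01  8.000e-04 -1.100e-03] gap 1.0 F [ 0.57 -0.1  -0.12] 0.0
.6025,-.069,.16 travel [ 0.0428  0.3717 -0.0043] rows 8.0
.6025,-.069,.06 travel [-0.0003 -0.0002  0.125 ] rows 3.0
.6025,-.069,.2 travel [ 0.0004  0.0002 -0.175 ] rows 4.0
.527,.292,.225 travel [ 0.1981  0.4164 -0.0302] rows 9.0
```

Request:
{"method": "apply_moves", "body": {
  "claw": [1,1,1,1,1],
  "travel": [
    [0.022,0.19,-0.004],
    [0.022,0.19,-0.004],
    [0.022,0.19,-0.004],
    [0.022,0.19,-0.004],
    [0.022,0.19,-0.004]
  ],
  "turn": [
    [0,0,0],
    [0,0,0],
    [0,0,0],
    [0,0,0],
    [0,0,0]
  ]
}}

```text
t: 8.43
tcp_pos: [0.5846, -0.2082, 0.1593]
tool_rot: [0.116, 0.993, 0.002, -0.001]
force: [-0.5, -0.4, -1.2]
finger_gap: 1.001
gripper_force: 0.0
```

Request:
{"method": "apply_moves", "body": {
  "claw": [1,1,1,1,1],
  "travel": [
    [0.021,0.182,0],
    [0.021,0.182,0],
    [0.021,0.182,0],
    [0.021,0.182,0],
    [0.021,0.182,0]
  ],
  "turn": [
    [0,0,0],
    [0,0,0],
    [0,0,0],
    [0,0,0],
    [0,0,0]
  ]
}}

```text
t: 8.85
tcp_pos: [0.6029, -0.0648, 0.1592]
tool_rot: [0.116, 0.993, 0.001, -0.0]
force: [-0.2, 0.3, -0.6]
finger_gap: 0.998
gripper_force: 0.0
```

Request:
{"method": "apply_moves", "body": {
  "claw": [1,1,1],
  "travel": [
    [0,0,0],
    [0,0,0],
    [0,0,0]
  ],
  "turn": [
    [0,0,0],
    [0,0,0],
    [0,0,0]
  ]
}}

```text
t: 9.1
tcp_pos: [0.6032, -0.071, 0.1593]
tool_rot: [0.119, 0.993, -0.0, 0.0]
force: [-0.2, -0.3, -0.9]
finger_gap: 1.0
gripper_force: 0.0
```

```bash
cat > rim.py <<'E'
import sys
from fit import *
cam,x,y,z=sys.argv[1],*map(float,sys.argv[2:5])
P=cloud(snap(cam)).reshape(-1,3)
m=(np.hypot(P[:,0]-x,P[:,1]-y)<.05)&(abs(P[:,2]-z)<.008)
print(m.sum(),circ(P[m,:2]),np.percentile(P[m,2],[50,99]))
E
python3 rim.py wrist .6025 -.069 .1; python3 go.py .6025,-.069,.16 .6025,-.069,.06; python3 rim.py side .566 -.366 .1
```

```text
1980 (array([ 0.6023, -0.0654]), 0.0322, array([ 0.6017, -0.0651,  0.0305])) [0.09892343 0.10103178]
t 9.15 tcp [ 0.6031 -0.0711  0.1593] rot [ 1.197e-01  9.928e-01 -2.000e-04  2.000e-04] gap 1.002 F [ 0.22  0.45 -0.22] 0.0
.6025,-.069,.16 travel [ 0.0014  0.0024 -0.0009] rows 1.0
.6025,-.069,.06 travel [0.    0.    0.125] rows 3.0
912 (array([ 0.567 , -0.3678]), 0.0346, array([ 0.5647, -0.3679,  0.0306])) [0.10235115 0.10637611]
```

Request:
{"method": "apply_moves", "body": {
  "claw": [1,1,1,1,1],
  "travel": [
    [0.001,0.005,0.035],
    [0.001,0.005,0.075],
    [0.001,0.005,0.11],
    [0.001,0.005,0.124],
    [0.001,0.005,0.124]
  ],
  "turn": [
    [0,0,0],
    [0,0,0],
    [0,0,0],
    [0,0,0],
    [0,0,0]
  ]
}}

```text
t: 9.62
tcp_pos: [0.601, -0.0656, 0.0572]
tool_rot: [0.119, 0.993, 0.001, -0.003]
force: [-0.3, 0.4, 0.6]
finger_gap: 1.003
gripper_force: 0.0
```

Request:
{"method": "apply_moves", "body": {
  "claw": [0.7,0.6,0.5,0.3,0.1],
  "travel": [
    [0,0,0],
    [0,0,0],
    [0,0,0],
    [0,0,0],
    [0,0,0]
  ],
  "turn": [
    [0,0,0],
    [0,0,0],
    [0,0,0],
    [0,0,0],
    [0,0,0]
  ],
  "newtons": 30
}}

```text
t: 10.03
tcp_pos: [0.6047, -0.0659, 0.0622]
tool_rot: [0.118, 0.993, -0.001, 0.002]
force: [-0.7, -2.1, 7.2]
finger_gap: 0.73
gripper_force: 33.1
```

Request:
{"method": "apply_moves", "body": {
  "claw": [0,0,0],
  "travel": [
    [0,0,0],
    [0,0,0],
    [0,0,0]
  ],
  "turn": [
    [0,0,0],
    [0,0,0],
    [0,0,0]
  ]
}}

```text
t: 10.28
tcp_pos: [0.6048, -0.066, 0.0622]
tool_rot: [0.118, 0.993, -0.001, 0.002]
force: [-0.7, -1.9, 7.5]
finger_gap: 0.732
gripper_force: 33.1
```

Request:
{"method": "apply_moves", "body": {
  "claw": [0,0,0,0,0],
  "travel": [
    [0,0,-0.03],
    [0,0,-0.07],
    [0,0,-0.11],
    [0,0,-0.15],
    [0,0,-0.18]
  ],
  "turn": [
    [0,0,0],
    [0,0,0],
    [0,0,0],
    [0,0,0],
    [0,0,0]
  ]
}}

```text
t: 10.7
tcp_pos: [0.6038, -0.065, 0.2072]
tool_rot: [0.118, 0.993, -0.0, 0.002]
force: [0.4, -1.1, -1.2]
finger_gap: 0.732
gripper_force: 33.5
```

```bash
python3 go.py .527,.292,.205;python3 -c "
from h import *
s=snap('side');cv2.imwrite('pics/s3.png',cv2.resize(s['pixels'][60:300,200:520,::-1],(640,480)))"
```

```text
t 10.7 tcp [ 0.6038 -0.065   0.2072] rot [ 1.185e-01  9.930e-01 -1.000e-04  1.600e-03] gap 0.732 F [ 0.36 -1.06 -1.21] 33.52406632540806
.527,.292,.205 travel [0.1983 0.4112 0.0022] rows 9.0
```

View pics/s3.png

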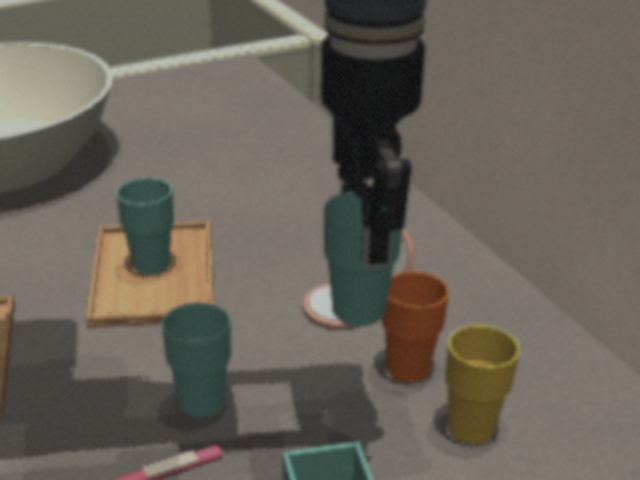

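c hangs upright in the gripper at (360,260) in the crop, fingertips reaching to its shoulder.

Request:
{"method": "apply_moves", "body": {
  "claw": [0,0,0,0,0],
  "travel": [
    [0.02,0.042,0],
    [0.04,0.084,0],
    [0.06,0.126,0],
    [0.08,0.168,0],
    [0.1,0.21,0]
  ],
  "turn": [
    [0,0,0],
    [0,0,0],
    [0,0,0],
    [0,0,0],
    [0,0,0]
  ]
}}

```text
t: 11.17
tcp_pos: [0.564, 0.1185, 0.2042]
tool_rot: [0.119, 0.993, 0.0, -0.0]
force: [0.5, -0.8, -1.3]
finger_gap: 0.728
gripper_force: 33.6
```

Request:
{"method": "apply_moves", "body": {
  "claw": [0,0,0,0,0],
  "travel": [
    [0.02,0.042,0],
    [0.04,0.084,0],
    [0.06,0.126,0],
    [0.08,0.168,0],
    [0.097,0.204,0]
  ],
  "turn": [
    [0,0,0],
    [0,0,0],
    [0,0,0],
    [0,0,0],
    [0,0,0]
  ]
}}

```text
t: 11.58
tcp_pos: [0.5266, 0.2963, 0.2042]
tool_rot: [0.118, 0.993, 0.0, -0.0]
force: [0.9, 0.7, -1.1]
finger_gap: 0.731
gripper_force: 33.6
```

Request:
{"method": "apply_moves", "body": {
  "claw": [0,0,0],
  "travel": [
    [0,0,0],
    [0,0,0],
    [0,0,0]
  ],
  "turn": [
    [0,0,0],
    [0,0,0],
    [0,0,0]
  ]
}}

```text
t: 11.83
tcp_pos: [0.5276, 0.2937, 0.2039]
tool_rot: [0.118, 0.993, -0.0, -0.0]
force: [0.2, -0.9, -1.9]
finger_gap: 0.73
gripper_force: 33.7
```

```bash
python3 go.py .5285,.2945,.18
python3 - <<'E'
from fit import *
s=snap('side');P=cloud(s);np.save('sd.npy',P)
cv2.imwrite('pics/s4.png',cv2.resize(s['pixels'][40:240,160:400,::-1],(720,600)))
q=P.reshape(-1,3);q=q[np.hypot(q[:,0]-.528,q[:,1]-.294)<.05]
cam=-s['R'].T@s['t'];print('cam',cam)
# visible-side silhouettes: lateral offset vs height
d=np.array([.528,.294])-cam[:2];d/=np.linalg.norm(d);n=np.array([-d[1],d[0]])
for z in np.arange(.02,.26,.015):
    m=abs(q[:,2]-z)<.005
    if m.sum()>5:
        l=(q[m,:2]-[.528,.294])@n;f=((q[m,:2]-[.528,.294])@d).min();print(z.round(3),l.min().round(4),l.max().round(4),'front',f.round(4))
print(n)
E
```

```text
t 11.8333 tcp [0.5276 0.2937 0.2039] rot [ 1.182e-01  9.930e-01 -3.000e-04 -2.000e-04] gap 0.73 F [ 0.19 -0.87 -1.88] 33.687230079485744
.5285,.2945,.18 travel [-0.0009  0.0013  0.0299] rows 1.0
cam [ 0.24949291 -0.66964424  0.63458421]
0.02 -0.0204 0.0243 front -0.0237
0.035 -0.0216 0.0252 front -0.0261
0.05 -0.0251 0.0279 front -0.0254
0.065 -0.028 0.0312 front -0.0306
0.08 -0.0293 0.0327 front -0.0341
0.095 -0.0299 0.0332 front -0.0327
0.11 -0.0292 0.032 front -0.0351
0.14 -0.0152 0.0177 front -0.0225
0.155 -0.0211 0.0253 front -0.0273
0.17 -0.0218 0.0255 front -0.0276
0.185 -0.023 0.0266 front -0.0308
0.2 -0.0258 0.0293 front -0.0343
0.215 -0.0269 0.0322 front -0.0455
0.23 -0.0282 0.0326 front -0.0486
0.245 -0.0294 0.0315 front -0.0472
[-0.96068202  0.27765096]
```

View pics/s4.png

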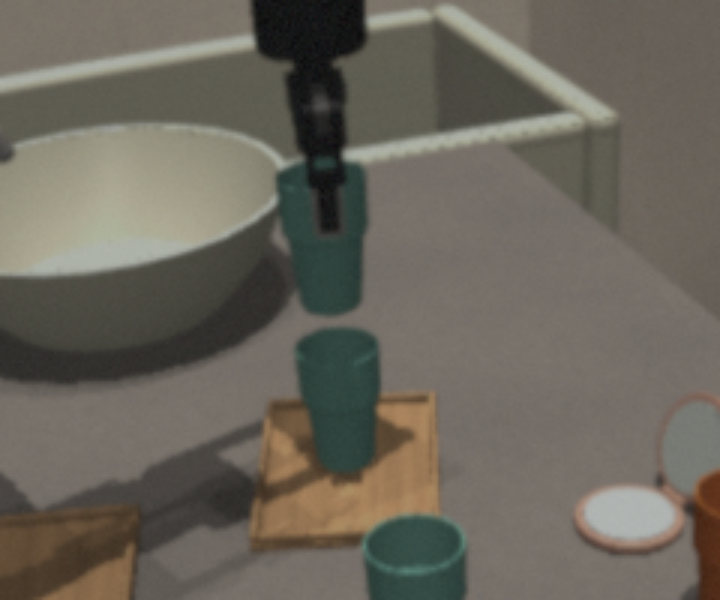

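c hangs straight above tumbler_a, aligned within about 1 mm. Lowering.

Request:
{"method": "apply_moves", "body": {
  "claw": [0,0,0,0,0],
  "travel": [
    [0,0,0.015],
    [0,0,0.03],
    [0,0,0.045],
    [0,0,0.06],
    [0,0,0.075]
  ],
  "turn": [
    [0,0,0],
    [0,0,0],
    [0,0,0],
    [0,0,0],
    [0,0,0]
  ]
}}

```text
t: 12.3
tcp_pos: [0.5287, 0.292, 0.1437]
tool_rot: [0.12, 0.993, -0.0, 0.0]
force: [0.5, -0.0, -0.8]
finger_gap: 0.733
gripper_force: 33.7
```

Request:
{"method": "apply_moves", "body": {
  "claw": [0,0,0,0,0],
  "travel": [
    [0,0,0.007],
    [0,0,0.014],
    [0,0,0.021],
    [0,0,0.027],
    [0,0,0.027]
  ],
  "turn": [
    [0,0,0],
    [0,0,0],
    [0,0,0],
    [0,0,0],
    [0,0,0]
  ]
}}

```text
t: 12.72
tcp_pos: [0.5278, 0.2934, 0.1218]
tool_rot: [0.119, 0.993, -0.0, -0.001]
force: [-0.6, 0.2, -0.6]
finger_gap: 0.734
gripper_force: 33.7
```

Request:
{"method": "apply_moves", "body": {
  "claw": [0,0,0,0,0],
  "travel": [
    [0,0,0.002],
    [0,0,0.004],
    [0,0,0.006],
    [0,0,0.007],
    [0,0,0.007]
  ],
  "turn": [
    [0,0,0],
    [0,0,0],
    [0,0,0],
    [0,0,0],
    [0,0,0]
  ]
}}

```text
t: 13.13
tcp_pos: [0.528, 0.2939, 0.1169]
tool_rot: [0.119, 0.993, 0.0, -0.0]
force: [-0.6, 0.2, -0.7]
finger_gap: 0.73
gripper_force: 33.7
```

Request:
{"method": "apply_moves", "body": {
  "claw": [0,0,0,0,0],
  "travel": [
    [0,0,0.001],
    [0,0,0.003],
    [0,0,0.005],
    [0,0,0.006],
    [0,0,0.006]
  ],
  "turn": [
    [0,0,0],
    [0,0,0],
    [0,0,0],
    [0,0,0],
    [0,0,0]
  ]
}}

```text
t: 13.55
tcp_pos: [0.5279, 0.2938, 0.1119]
tool_rot: [0.119, 0.993, -0.0, -0.0]
force: [1.3, 0.6, -0.2]
finger_gap: 0.732
gripper_force: 33.7
```

Request:
{"method": "apply_moves", "body": {
  "claw": [0,0,0,0],
  "travel": [
    [0,0,0.001],
    [0,0,0.002],
    [0,0,0.003],
    [0,0,0.003]
  ],
  "turn": [
    [0,0,0],
    [0,0,0],
    [0,0,0],
    [0,0,0]
  ]
}}

```text
t: 13.88
tcp_pos: [0.5288, 0.2943, 0.1107]
tool_rot: [0.119, 0.993, 0.001, 0.001]
force: [-0.9, 1.5, 4.2]
finger_gap: 0.734
gripper_force: 34.0
```

Request:
{"method": "apply_moves", "body": {
  "claw": [0.5,0.6,0.7,0.85,1],
  "travel": [
    [0,0,0],
    [0,0,0],
    [0,0,0],
    [0,0,0],
    [0,0,0]
  ],
  "turn": [
    [0,0,0],
    [0,0,0],
    [0,0,0],
    [0,0,0],
    [0,0,0]
  ]
}}

```text
t: 14.3
tcp_pos: [0.5278, 0.2937, 0.1094]
tool_rot: [0.119, 0.993, -0.0, -0.0]
force: [1.1, 0.6, 0.4]
finger_gap: 0.997
gripper_force: 0.0
```

Request:
{"method": "apply_moves", "body": {
  "claw": [1,1,1,1,1],
  "travel": [
    [0,0,0],
    [0,0,-0.02],
    [0,0,-0.05],
    [0,0,-0.09],
    [0,0,-0.12]
  ],
  "turn": [
    [0,0,0],
    [0,0,0],
    [0,0,0],
    [0,0,0],
    [0,0,0]
  ]
}}

```text
t: 14.72
tcp_pos: [0.5283, 0.2939, 0.2073]
tool_rot: [0.119, 0.993, 0.0, 0.0]
force: [0.8, 0.4, 0.1]
finger_gap: 1.002
gripper_force: 0.0
```

```bash
python3 go.py .492,.041,.165; python3 rim.py side .528 .294 .148;python3 rim.py wrist .528 .294 .148
```

```text
t 14.7167 tcp [0.5283 0.2939 0.2073] rot [1.186e-01 9.929e-01 1.000e-04 3.000e-04] gap 1.002 F [0.75 0.37 0.06] 0.0
.492,.041,.165 travel [-0.0304 -0.3179  0.0528] rows 7.0
259 (array([0.528, 0.295]), 0.035, array([0.5268, 0.2956, 0.0309])) [0.14553483 0.15156879]
2028 (array([0.5264, 0.2967]), 0.0322, array([0.5259, 0.2971, 0.0305])) [0.14777406 0.15005693]
```

Top of the stack is at about 149 mm, so c is nested home. Next, tumbler_b.

Request:
{"method": "apply_moves", "body": {
  "claw": [1,1,1,1,1],
  "travel": [
    [-0.016,-0.16,0.01],
    [-0.016,-0.16,0.01],
    [-0.016,-0.16,0.01],
    [-0.016,-0.16,0.01],
    [-0.016,-0.16,0.01]
  ],
  "turn": [
    [0,0,0],
    [0,0,0],
    [0,0,0],
    [0,0,0],
    [0,0,0]
  ]
}}

```text
t: 15.23
tcp_pos: [0.5093, 0.1642, 0.1967]
tool_rot: [0.121, 0.993, -0.0, -0.001]
force: [0.1, 1.3, -0.3]
finger_gap: 1.004
gripper_force: 0.0
```

Request:
{"method": "apply_moves", "body": {
  "claw": [1,1,1,1,1],
  "travel": [
    [-0.015,-0.158,0.042],
    [-0.015,-0.158,0.042],
    [-0.015,-0.158,0.042],
    [-0.015,-0.158,0.042],
    [-0.015,-0.158,0.042]
  ],
  "turn": [
    [0,0,0],
    [0,0,0],
    [0,0,0],
    [0,0,0],
    [0,0,0]
  ]
}}

```text
t: 15.65
tcp_pos: [0.4919, 0.0397, 0.1631]
tool_rot: [0.12, 0.993, 0.0, -0.001]
force: [0.2, 0.3, -0.0]
finger_gap: 0.999
gripper_force: 0.0
```

Request:
{"method": "apply_moves", "body": {
  "claw": [1,1,1],
  "travel": [
    [0,0,0],
    [0,0,0],
    [0,0,0]
  ],
  "turn": [
    [0,0,0],
    [0,0,0],
    [0,0,0]
  ]
}}

```text
t: 15.9
tcp_pos: [0.4928, 0.0424, 0.1645]
tool_rot: [0.117, 0.993, 0.0, 0.001]
force: [0.3, 0.7, -0.1]
finger_gap: 1.002
gripper_force: 0.0
```

```bash
python3 rim.py wrist .492 .041 .1; python3 go.py .492,.041,.06
```

```text
1898 (array([0.4913, 0.0424]), 0.0322, array([0.4908, 0.0428, 0.0305])) [0.09890333 0.10092537]
t 15.95 tcp [0.4927 0.0423 0.1645] rot [1.174e-01 9.931e-01 1.000e-04 5.000e-04] gap 1.0 F [-0.8  -0.04 -0.23] 0.0
.492,.041,.06 travel [ 0.0006 -0.0019  0.1306] rows 3.0
```

Request:
{"method": "apply_moves", "body": {
  "claw": [1,1,1,1,1],
  "travel": [
    [0.001,-0.001,0.035],
    [0.001,-0.001,0.075],
    [0.001,-0.001,0.11],
    [0.001,-0.001,0.127],
    [0.001,-0.001,0.127]
  ],
  "turn": [
    [0,0,0],
    [0,0,0],
    [0,0,0],
    [0,0,0],
    [0,0,0]
  ]
}}

```text
t: 16.37
tcp_pos: [0.4895, 0.0414, 0.06]
tool_rot: [0.118, 0.993, 0.0, -0.003]
force: [0.6, 0.2, 0.2]
finger_gap: 0.996
gripper_force: 0.0
```

Request:
{"method": "apply_moves", "body": {
  "claw": [0.7,0.6,0.5,0.3,0.1],
  "travel": [
    [0,0,0],
    [0,0,0],
    [0,0,0],
    [0,0,0],
    [0,0,0]
  ],
  "turn": [
    [0,0,0],
    [0,0,0],
    [0,0,0],
    [0,0,0],
    [0,0,0]
  ],
  "newtons": 30
}}

```text
t: 16.78
tcp_pos: [0.4924, 0.0404, 0.064]
tool_rot: [0.119, 0.993, 0.0, 0.002]
force: [0.1, 2.2, 6.8]
finger_gap: 0.743
gripper_force: 32.7
```

Request:
{"method": "apply_moves", "body": {
  "claw": [0,0,0],
  "travel": [
    [0,0,0],
    [0,0,0],
    [0,0,0]
  ],
  "turn": [
    [0,0,0],
    [0,0,0],
    [0,0,0]
  ]
}}

```text
t: 17.03
tcp_pos: [0.4925, 0.0403, 0.064]
tool_rot: [0.119, 0.993, 0.0, 0.002]
force: [-0.3, 2.5, 5.8]
finger_gap: 0.74
gripper_force: 32.7
```

Request:
{"method": "apply_moves", "body": {
  "claw": [0,0,0,0,0],
  "travel": [
    [0,0,-0.03],
    [0,0,-0.07],
    [0,0,-0.12],
    [0,0,-0.17],
    [0,0,-0.22]
  ],
  "turn": [
    [0,0,0],
    [0,0,0],
    [0,0,0],
    [0,0,0],
    [0,0,0]
  ]
}}

```text
t: 17.45
tcp_pos: [0.4904, 0.0401, 0.2406]
tool_rot: [0.119, 0.993, -0.0, -0.0]
force: [1.1, -0.2, -1.8]
finger_gap: 0.741
gripper_force: 33.7
```

```bash
python3 go.py .528,.2945,.245
```

```text
t 17.45 tcp [0.4904 0.0401 0.2406] rot [ 1.187e-01  9.929e-01 -1.000e-04 -1.000e-04] gap 0.741 F [ 1.14 -0.23 -1.76] 33.71088908985257
.528,.2945,.245 travel [ 0.0293  0.3201 -0.0056] rows 7.0
```

Request:
{"method": "apply_moves", "body": {
  "claw": [0,0,0,0,0],
  "travel": [
    [0.003,0.035,-0.002],
    [0.006,0.07,-0.004],
    [0.009,0.105,-0.005],
    [0.012,0.14,-0.005],
    [0.016,0.175,-0.005]
  ],
  "turn": [
    [0,0,0],
    [0,0,0],
    [0,0,0],
    [0,0,0],
    [0,0,0]
  ]
}}

```text
t: 17.87
tcp_pos: [0.5117, 0.1802, 0.2433]
tool_rot: [0.119, 0.993, -0.0, 0.001]
force: [0.4, 0.8, -0.9]
finger_gap: 0.739
gripper_force: 33.7
```

Request:
{"method": "apply_moves", "body": {
  "claw": [0,0,0,0,0],
  "travel": [
    [0.003,0.035,0],
    [0.006,0.07,0],
    [0.009,0.105,0],
    [0.012,0.13,0],
    [0.013,0.145,0]
  ],
  "turn": [
    [0,0,0],
    [0,0,0],
    [0,0,0],
    [0,0,0],
    [0,0,0]
  ]
}}

```text
t: 18.28
tcp_pos: [0.5287, 0.2965, 0.2427]
tool_rot: [0.118, 0.993, 0.0, 0.0]
force: [-0.6, 0.3, -1.3]
finger_gap: 0.741
gripper_force: 33.7
```

Request:
{"method": "apply_moves", "body": {
  "claw": [0,0,0],
  "travel": [
    [0,0,0],
    [0,0,0],
    [0,0,0]
  ],
  "turn": [
    [0,0,0],
    [0,0,0],
    [0,0,0]
  ]
}}

```text
t: 18.53
tcp_pos: [0.5286, 0.2931, 0.2424]
tool_rot: [0.119, 0.993, -0.001, -0.0]
force: [-0.0, -1.0, -0.3]
finger_gap: 0.737
gripper_force: 33.7
```

```bash
python3 go.py .528,.2945,.155
python3 - <<'E'
from fit import *
s=snap('side');P=cloud(s)
q=P.reshape(-1,3);q=q[np.hypot(q[:,0]-.528,q[:,1]-.294)<.05]
cam=-s['R'].T@s['t']
d=np.array([.528,.294])-cam[:2];d/=np.linalg.norm(d);n=np.array([-d[1],d[0]])
for z in np.arange(.02,.28,.012):
    m=abs(q[:,2]-z)<.005
    if m.sum()>5:
        l=(q[m,:2]-[.528,.294])@n;f=((q[m,:2]-[.528,.294])@d).min();print(z.round(3),l.min().round(4),l.max().round(4),'front',f.round(4))
E
```

```text
t 18.5333 tcp [0.5286 0.2931 0.2424] rot [ 1.189e-01  9.929e-01 -6.000e-04 -4.000e-04] gap 0.737 F [-0.03 -1.02 -0.31] 33.72082494199276
.528,.2945,.155 travel [0.001  0.0016 0.1092] rows 3.0
0.02 -0.0204 0.0243 front -0.0237
0.032 -0.0212 0.0253 front -0.0266
0.044 -0.0218 0.0265 front -0.0253
0.056 -0.0255 0.0278 front -0.027
0.068 -0.0284 0.0313 front -0.0321
0.08 -0.0291 0.0327 front -0.037
0.092 -0.0304 0.0332 front -0.0333
0.104 -0.0286 0.0326 front -0.0342
0.116 -0.0299 0.033 front -0.0337
0.128 -0.0278 0.0324 front -0.032
0.14 -0.0286 0.0332 front -0.0321
0.152 -0.0297 0.0323 front -0.0324
0.176 -0.018 0.0165 front -0.0202
0.188 -0.0211 0.0217 front -0.0248
0.2 -0.0244 0.0227 front -0.0278
0.212 -0.025 0.024 front -0.0285
0.224 -0.0259 0.025 front -0.029
0.236 -0.0287 0.0278 front -0.0318
0.248 -0.0294 0.0294 front -0.0409
0.26 -0.0324 0.0303 front -0.0462
0.272 -0.0332 0.0309 front -0.0482
```

Shift 2.4 mm to align, then lower.

Request:
{"method": "apply_moves", "body": {
  "claw": [0,0,0,0,0],
  "travel": [
    [0.003,0.001,0.012],
    [0.003,0.001,0.027],
    [0.003,0.001,0.042],
    [0.003,0.001,0.057],
    [0.003,0.001,0.07]
  ],
  "turn": [
    [0,0,0],
    [0,0,0],
    [0,0,0],
    [0,0,0],
    [0,0,0]
  ]
}}

```text
t: 19.0
tcp_pos: [0.5263, 0.2946, 0.1852]
tool_rot: [0.119, 0.993, -0.0, -0.001]
force: [-0.7, 0.1, -0.7]
finger_gap: 0.745
gripper_force: 33.7
```

Request:
{"method": "apply_moves", "body": {
  "claw": [0,0,0,0,0],
  "travel": [
    [0,0,0.007],
    [0,0,0.014],
    [0,0,0.021],
    [0,0,0.026],
    [0,0,0.026]
  ],
  "turn": [
    [0,0,0],
    [0,0,0],
    [0,0,0],
    [0,0,0],
    [0,0,0]
  ]
}}

```text
t: 19.42
tcp_pos: [0.5265, 0.2956, 0.165]
tool_rot: [0.119, 0.993, -0.0, -0.001]
force: [0.3, -0.6, -0.9]
finger_gap: 0.738
gripper_force: 33.7
```

Request:
{"method": "apply_moves", "body": {
  "claw": [0,0,0,0,0],
  "travel": [
    [0,0,0.002],
    [0,0,0.004],
    [0,0,0.006],
    [0,0,0.007],
    [0,0,0.007]
  ],
  "turn": [
    [0,0,0],
    [0,0,0],
    [0,0,0],
    [0,0,0],
    [0,0,0]
  ]
}}

```text
t: 19.83
tcp_pos: [0.5268, 0.2958, 0.1601]
tool_rot: [0.119, 0.993, -0.0, -0.0]
force: [0.3, 0.3, -0.9]
finger_gap: 0.743
gripper_force: 33.7
```

Request:
{"method": "apply_moves", "body": {
  "claw": [0,0,0,0,0],
  "travel": [
    [0,0,0.001],
    [0,0,0.003],
    [0,0,0.005],
    [0,0,0.006],
    [0,0,0.006]
  ],
  "turn": [
    [0,0,0],
    [0,0,0],
    [0,0,0],
    [0,0,0],
    [0,0,0]
  ]
}}

```text
t: 20.25
tcp_pos: [0.5272, 0.2958, 0.1556]
tool_rot: [0.119, 0.993, 0.0, 0.0]
force: [-0.5, -0.8, 1.1]
finger_gap: 0.739
gripper_force: 33.9
```

Request:
{"method": "apply_moves", "body": {
  "claw": [0,0,0,0],
  "travel": [
    [0,0,0.001],
    [0,0,0.002],
    [0,0,0.003],
    [0,0,0.003]
  ],
  "turn": [
    [0,0,0],
    [0,0,0],
    [0,0,0],
    [0,0,0]
  ]
}}

```text
t: 20.58
tcp_pos: [0.5281, 0.296, 0.1549]
tool_rot: [0.119, 0.993, 0.001, 0.002]
force: [-1.8, -0.5, 9.8]
finger_gap: 0.742
gripper_force: 34.4
```

Home at the expected height. Release and check.

Request:
{"method": "apply_moves", "body": {
  "claw": [0.5,0.6,0.7,0.85,1],
  "travel": [
    [0,0,0],
    [0,0,0],
    [0,0,0],
    [0,0,0],
    [0,0,0]
  ],
  "turn": [
    [0,0,0],
    [0,0,0],
    [0,0,0],
    [0,0,0],
    [0,0,0]
  ]
}}

```text
t: 21.0
tcp_pos: [0.5265, 0.2957, 0.1524]
tool_rot: [0.119, 0.993, -0.0, -0.0]
force: [-0.1, 0.6, 0.8]
finger_gap: 1.002
gripper_force: 0.0
```

Request:
{"method": "apply_moves", "body": {
  "claw": [1,1,1,1,1],
  "travel": [
    [0,0,0],
    [0,0,-0.02],
    [0,0,-0.05],
    [0,0,-0.09],
    [0,0,-0.13]
  ],
  "turn": [
    [0,0,0],
    [0,0,0],
    [0,0,0],
    [0,0,0],
    [0,0,0]
  ]
}}

```text
t: 21.42
tcp_pos: [0.5261, 0.2955, 0.2569]
tool_rot: [0.119, 0.993, -0.001, -0.001]
force: [0.8, 0.7, 0.2]
finger_gap: 1.004
gripper_force: 0.0
```

Request:
{"method": "apply_moves", "body": {
  "claw": [1,1,1],
  "travel": [
    [0,0,-0.02],
    [0,0,-0.02],
    [0,0,-0.02]
  ],
  "turn": [
    [0,0,0],
    [0,0,0],
    [0,0,0]
  ]
}}

```text
t: 21.67
tcp_pos: [0.5271, 0.2959, 0.2736]
tool_rot: [0.119, 0.993, 0.0, 0.001]
force: [0.0, -0.8, -0.2]
finger_gap: 0.999
gripper_force: 0.0
```

```bash
python3 rim.py wrist .527 .295 .191; python3 rim.py side .566 -.366 .1; python3 rim.py top .566 -.366 .102
python3 - <<'E'
from fit import *
s=snap('side','s5.png');P=cloud(s)
q=P.reshape(-1,3);q=q[np.hypot(q[:,0]-.528,q[:,1]-.294)<.05]
cam=-s['R'].T@s['t']
d=np.array([.528,.294])-cam[:2];d/=np.linalg.norm(d);n=np.array([-d[1],d[0]])
for z in np.arange(.02,.2,.015):
    m=abs(q[:,2]-z)<.005
    if m.sum()>5:
        l=(q[m,:2]-[.528,.294])@n;print(z.round(3),l.min().round(4),l.max().round(4))
E
```

```text
1677 (array([0.5265, 0.2976]), 0.0321, array([0.5259, 0.2975, 0.0305])) [0.1906787  0.19292761]
911 (array([ 0.5655, -0.3671]), 0.0335, array([ 0.5648, -0.3678,  0.0306])) [0.10219508 0.10643041]
255 (array([ 0.5665, -0.3678]), 0.034, array([ 0.5656, -0.368 ,  0.0305])) [0.10373215 0.10806968]
0.02 -0.0205 0.0243
0.035 -0.0215 0.0254
0.05 -0.025 0.0264
0.065 -0.028 0.0313
0.08 -0.029 0.0326
0.095 -0.0304 0.0333
0.11 -0.0291 0.0321
0.125 -0.0299 0.0328
0.14 -0.0288 0.0333
0.155 -0.0296 0.0311
0.17 -0.0287 0.0304
0.185 -0.03 0.031
```

View pics/s5.png

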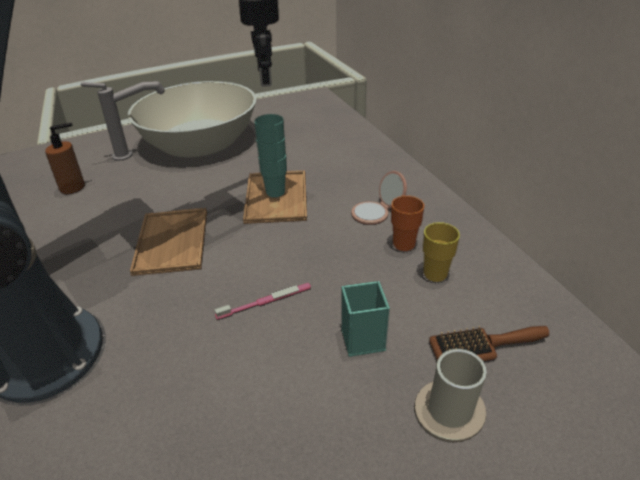

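The picture shows the three tumblers in one upright stack at (272,157) in the tray. The ceramic cup stands on the coaster at (457,390), and nothing else has moved.

```bash
python3 -c "
from station import manip
print(manip.sign_off())"
```

```text
the job is handed in; nothing more can be done
None
```

The ceramic tumbler stands upright within about 3 mm of the coaster's centre, the three aqua tumblers are nested upright in the far tray, and nothing else was visibly moved; the job was handed in at about 22 s of the 72 s, and no verdict came back.

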